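Pin the keeper bar over a mould on the pouring stand

ROBOT

A 7-joint arm with a two-finger parallel gripper is mounted at the origin on a cart in front of the work surface, level with it; the furniture and walls round the work are solid. World frame = base frame: x ahead of the robot, y to its left, z up, the work surface at z = 0. Lengths are in m, angles in degrees, forces in N, time in s.
With the tool pointing down it reaches from about 0.35 to 0.775 m from the base axis. Payload 3.1 kg.
Tool frame: the origin (TCP) lies on the centre line of the jaws, within the pads' length; the fingertips stand 17 mm ahead of it and the grasp point (between the pads) lies 2 mm behind it (robot.tip_reach is the distance from the TCP to the fingertips, in m); z points along the fingers, y is the direction in which the jaws open and shut (so a half turn about z gives the same grasp; the last joint's range is limited). The gripper opens to 85 mm and grips with 20 to 120 N. Pads are 22 mm wide; open, the fingers measure 114 mm over their backs; the gripper's body (76 mm by 85 mm) begins 54 mm behind the grasp point. The pads swing forward as they close: fully open they stand 13 mm farther back than shut.
Start: joints at [-77.103, 17.813, 0.802, 86.603, -0.252, 75.585, -1.558], TCP at [0.145, 0.531, 0.248] pointing down, gripper open.
Joint ranges: [-154.91, 154.91], [-16.99, 109.72], [-72.82, 74.43], [7.12, 147.25], [-82.49, 262.49], [11.32, 116.49], [-174.64, 174.64]. Speed limits (degrees/s): [159.86, 159.86, 180, 180, 180, 180, 180].

INTERFACE

Orientations are given as [roll, pitch, yaw] about the fixed x, y, z axes, in that order (R = Rz(yaw) Ry(pitch) Rx(roll)).
In Python, from station import robot, fingers, vision, workorder, recognise gives the robot as it stands. Calls block until the motion is done:
- robot.move_to(position, orientation): joint-space move of the TCP to a pose.
- robot.line_to(position, orientation=None, velocity=0.15, f_stop=None): straight line of the TCP; orientation=None keeps the orientation; velocity is the mean speed in m/s. With f_stop (N) it stops when the force on the tool has changed by that much, and returns True; else False.
- robot.move_j(angles): joint-space move.
- fingers.gripper_to(opening, force=None): opening from 0.0 (shut) to 1.0 (fully open); force is the grip in N (None keeps the last); returns when the fingers have stopped.
- robot.pause(seconds).
- robot.inverse_kinematics(position, orientation): joint angles nearest the present ones, or None.
- vision.grab_frame(name): name is "scene" or "side" or "wrist"; returns the picture (400x640x3 uint8, red, green, blue); there is no depth.
- vision.calibration(name): a dict with "mtx" (3x3 intrinsics, pixels), "extrinsics" (4x4, takes a point from world to camera coordinates); the wrist camera has in their place "T_tool_cam" (4x4, takes a point from camera to tool coordinates, whose origin is the TCP and whose axes are the flange's). Camera axes: x right, y up, looking along -z (the intrinsics and any distortion apply to the point x, -y, -z); pixel columns grow to the right and rows downward; lengths in m; the calibration is good to about 2 mm. The wrist camera is an equidistant fisheye: a pixel r from the principal point sees the ray r / f radians off the axis. A picture is of the moment at which its call begins: read the wrist's pose just before it. calibration takes no time and is no camera call.
A pose or a line that the arm cannot do raises robot.PlanningError and nothing moves.
- workorder.close_job(): hands the job in, once; it reports no verdict.
Trained networks look in the newest picture that a camera, given by its name, has taken for a name from the list of things; names that differ only in an ending like _2 or _b are one class to them, and where a whole thing is asked for, a point or a joint stands for the part that bears it (a point fixed in the world has none). Each returns a list of dicts, best first, with "p" (0 to 1); they miss things now and then, are a little off and sometimes report something else, mostly with a low value. They report only what shows in the picture. A call takes as long as a camera call.
- recognise(label, camera): "rect" ([centre column, centre row, width, height] in pixels, round what is visible of it).
Readings, each from a call of its own:
- robot.current_time_s(): time.
- robot.current_joint_positions(): joint angles.
- robot.current_dq(): joint speeds.
- robot.current_joint_torque(): joint torques, N m.
- robot.current_tool_pos(): TCP position.
- robot.current_eef_rot(): TCP orientation.
- robot.current_contact_force(): force on the tool from outside, world axes, zero at the start.
- robot.current_torque(): the same for the moment, N m.
- robot.current_finger_gap(): opening from 0.0 (shut) to 1.0 (fully open).
Only numpy, scipy, OpenCV 4.12 (cv2) and the standard library are available. Lean on these libraries where they do the work, as an engineer would, in place of code of your own. Each camera call takes 0.05 s, during which the arm holds its last target. There are 200 camera calls.

TASK

Lock the plaster mould down on the sloping green pouring stand: hook the tongue of the steel keeper bar under the lip at the stand's upper end and lower the other end flat onto the drilled saddle. Then bring the two holes into line (the bar slides down a little when let go; draw it back with the pin's tapered nose) and push the red-handled locking pin through both, past the sprung ball, until its shoulder is fully home on the bar. Let go of everything, and do not shift or knock over the cup, jar and plug nearby.

Things in the scene. Friction and masses are not known exactly. Their poses are not given: they have to be found in the camera images.
- bed: Sloping top of the green pouring stand, fixed, 236 x 124 mm, with aluminium fittings. Origin: middle of the bed's upper face. x points up the slope (away from the robot), y across, z square out of the slope; z leans 25 degrees from vertical towards the robot's side. The other points on the stand are given in this frame (mm).
- mould: White plaster mould ring, 128 mm across, 80 high, fixed on the bed between the two fittings; origin: middle of its underside, bed (4, 0, 3). Its top is at bed z = 83, 1 mm under the fitted bar.
- bore (a point): Middle of the upper mouth of the saddle's 18 mm through bore, bed (-92, 0, 84); the bore runs along bed z. The saddle, at the stand's lower end, has its top face at z = 84, x = -112 to -72, y = -39 to 39; it is 18 mm thick and open below. A brass plunger shows on its lower face.
- detent_ball (a point): Resting tip of a sprung steel ball (in the brass plunger) that stands 2.8 mm into the bore, 9 mm below the saddle's top, bed (-98, 0, 75). The pin needs a push of roughly 4 to 12 N to pass it; then the ball snaps into the pin's groove.
- toe (a point): Middle of the upper edge of the steel toe plate that closes the saddle's lower end, bed (-116, 0, 94): it faces +x and stands 10 mm above the saddle's top, so the bar cannot be slid in flat. The fittings are polished: let go, the bar slides down the slope until its lower end rests on this plate, and its hole is then 4 mm below the bore.
- lip_edge (a point): Middle of the lower front edge of the lip at the stand's upper end, bed (78, 0, 97). Below the lip is a 13 mm pocket, open towards -x: seat face at z = 84 (x = 73 to 100), lip's underside at z = 97 (x = 78 to 100), back wall at x = 100, side cheeks at y = -26 and 26. The lip is 10 mm thick.
- keeper: Loose steel keeper bar, 0.35 kg, 204 mm long, 6 mm thick, lying handle up. Origin: middle of its underside. x points to the tongue end (x = 48 to 102, 42 mm wide; the rest is 50 wide), z up. Fitted, its axes are parallel to the bed's and its origin is at bed (-10, 0, 84) with the holes in line; it can shift -4 to +8 mm along the slope from there.
- keeper_grip (a point): Place to grip the keeper's black handle, 32 mm above its underside: an upright fin 60 mm long along the keeper's x, 16 mm thick along its y (close the fingers along y), from 8 to 52 mm above the underside, on a 28 mm wide foot that ends at 12 mm.
- keeper_hole (a point): Centre of the keeper's 18 mm through hole, on its underside, at keeper x = -82 mm.
- keeper_tip (a point): Middle of the tongue's end, on its underside, at keeper x = 102 mm.
- pin_block: Fixed wooden block 130 x 64 x 60 mm with two 20 mm upright through bores at x = -32 and x = +32 mm; origin in the middle of its underside. The pin stands in the bore at x = -32 mm.
- pin: Locking pin, 0.16 kg, 105 mm long, standing upright in the block. Origin: centre of its lower end; z runs up its axis. Steel shank 16 mm in diameter from z = 0 to 54, its nose tapering to 12 mm over the last 8 mm, ball groove centred at z = 39; 28 mm collar from z = 54 to 60; red handle from z = 60 to 105.
- pin_grip (a point): Middle of the pin's red handle, 84 mm above its lower end; the handle is 40 mm wide along the pin's x and 18 mm thick along its y (close the fingers along y).
- pin_shoulder (a point): On the pin's axis at the underside of its collar, 54 mm from the lower end; fully home this face lies on the keeper's top, bed z = 90 mm.
- cup: Bystander: loose grey cast cup, 100 mm across, 90 mm high; origin in the middle of its foot.
- oxide_jar: Bystander: loose white jar with a black lid, 58 mm across, 85 mm high; origin in the middle of its foot.
- clay_plug: Bystander: loose white plaster plug, 43 mm across, 38 mm high; origin in the middle of its foot.

How it is judged (in metres and radians):
On the way, in this order (a step that is already met when the one before it is completed fails the run):
1. the keeper's tongue is under the lip and the bar lies flat on the saddle with the holes roughly in line (x of keeper_tip in the frame of bed above 0.082 m and z of keeper_tip in the frame of bed between 0.08 and 0.091 m and z of keeper_hole in the frame of bed below 0.0875 m and distance between keeper_hole and bore below 0.012 m and angle between the z axis of keeper and the z axis of bed, either way round below 0.05 rad), for 0.3 s.
2. the pin is through both holes with its shoulder home on the bar (z of pin_shoulder in the frame of bed below 0.093 m and distance between pin_shoulder and bore below 0.01 m and angle between the z axis of pin and the z axis of bed, either way round below 0.12 rad), for 0.3 s.
At the end, for the whole second after the job is handed in: Keeper's tongue 4 mm or more under the lip, bar flat on the saddle (3 mm, 3 degrees), its hole within 3.5 mm of the bore; pin through both holes in line with the bore (7 degrees), its shoulder no more than 3 mm above the bar; both at rest and let go; cup, jar and plug in place (all of step 2 and x of keeper_tip in the frame of bed above 0.082 m and z of keeper_tip in the frame of bed between 0.08 and 0.091 m and z of keeper_hole in the frame of bed below 0.0875 m and distance between keeper_hole and bore below 0.0035 m and angle between the z axis of keeper and the z axis of bed, either way round below 0.05 rad and linear speed of each of pin, keeper below 0.02 m/s); the robot touches nothing.
It fails at once if the cup, jar or plug is shifted by more than 40 mm or knocked over (distance of any of cup, oxide_jar, clay_plug from where it was at the start of the episode above 0.04 m or angle between any of cup, oxide_jar, clay_plug's own z axis and vertical above 0.5 rad).
It also fails if it takes over 66 s, if anything falls off the work surface, if the arm or the gripper's body presses on something with over 40 N, if the wrist force passes 120 N, or if a joint passes its speed limit or range.

## Working session

There is one attempt and no reset: what is moved stays moved. The work goes in short steps, each a Python script; the robot and the scene stay as the last script left them, time stands still between calls to the robot, and variables do not carry over. Pictures are saved under pics/ and viewed, on a budget of 10 in all, crops included, one or two more only if the job needs it, and the job is handed in when it is done.

```bash
ls; mkdir -p pics; python3 - <<'E'
from station import robot, fingers, vision, workorder, recognise
import cv2, numpy as np
ims=[]
for n in ["scene","side"]:
    im=vision.grab_frame(n); ims.append(im)
    cv2.imwrite(f"pics/{n}0.png",im[:,:,::-1])
    c=vision.calibration(n); print(n,{k:np.round(v,4).tolist() if not isinstance(v,str) else v for k,v in c.items()})
    for l in ["bed","keeper","keeper_grip","keeper_hole","pin","pin_block","cup","oxide_jar","clay_plug","mould"]:
        print(l,[(np.round(d["rect"]).tolist(),round(d["p"],2)) for d in recognise(l,n)[:2]])
cv2.imwrite("pics/both0.png",np.vstack(ims)[:,:,::-1])
c=vision.calibration("wrist");print(c)
print(robot.current_time_s(), robot.current_eef_rot())
E
```

```text
pics
scene {'mtx': [[510.4807, 0.0, 328.8249], [0.0, 510.4807, 193.7262], [0.0, 0.0, 1.0]], 'extrinsics': [[0.8872, -0.4608, 0.0211, -0.5635], [0.3139, 0.6366, 0.7044, -0.2681], [-0.3381, -0.6183, 0.7095, -1.2873], [0.0, 0.0, 0.0, 1.0]]}
bed [([361.0, 219.0, 102.0, 89.0], 0.68)]
keeper [([262.0, 163.0, 53.0, 32.0], 0.61)]
keeper_grip [([259.0, 163.0, 59.0, 32.0], 0.73), ([361.0, 216.0, 101.0, 90.0], 0.43)]
keeper_hole [([261.0, 164.0, 58.0, 33.0], 0.83)]
pin [([279.0, 181.0, 14.0, 24.0], 0.5), ([261.0, 162.0, 59.0, 28.0], 0.39)]
pin_block [([285.0, 188.0, 42.0, 49.0], 0.79)]
cup [([348.0, 164.0, 30.0, 39.0], 0.84), ([261.0, 164.0, 60.0, 28.0], 0.6)]
oxide_jar [([351.0, 343.0, 26.0, 39.0], 0.7)]
clay_plug [([392.0, 335.0, 18.0, 20.0], 0.59)]
mould [([361.0, 214.0, 58.0, 54.0], 0.59)]
side {'mtx': [[395.039, 0.0, 322.8489], [0.0, 395.039, 200.3231], [0.0, 0.0, 1.0]], 'extrinsics': [[-0.9785, -0.2052, -0.0226, 0.6072], [0.0796, -0.4758, 0.8759, -0.1892], [-0.1905, 0.8553, 0.4819, -1.0237], [0.0, 0.0, 0.0, 1.0]]}
bed [([314.0, 196.0, 90.0, 78.0], 0.6)]
keeper [([316.0, 196.0, 88.0, 78.0]
[... 315 characters left out ...]
]
clay_plug [([335.0, 277.0, 59.0, 42.0], 0.21)]
mould [([316.0, 195.0, 47.0, 47.0], 0.71), ([316.0, 196.0, 90.0, 78.0], 0.49)]
{'mtx': array([[309.70691629,   0.        , 318.76387334],
       [  0.        , 309.70691629, 199.20582661],
       [  0.        ,   0.        ,   1.        ]]), 'T_tool_cam': array([[-2.42375129e-04,  9.47839013e-01,  3.18749346e-01,
         8.25067216e-02],
       [ 9.99999948e-01,  2.98157916e-04, -1.26213872e-04,
        -4.47823535e-04],
       [-2.14668072e-04,  3.18749299e-01, -9.47839036e-01,
        -1.25433976e-01],
       [ 0.00000000e+00,  0.00000000e+00,  0.00000000e+00,
         1.00000000e+00]])}
1.1 [ 1.79997840e+02 -7.98437213e-05  1.64718601e+02]
```

```bash
python3 - <<'E'
import cv2,numpy as np
a=cv2.imread("pics/scene0.png")[130:370,215:425]; b=cv2.imread("pics/side0.png")[140:360,230:410]
a=cv2.resize(a,None,fx=2,fy=2,interpolation=cv2.INTER_CUBIC)
b=cv2.resize(b,None,fx=2,fy=2,interpolation=cv2.INTER_CUBIC)
b=cv2.copyMakeBorder(b,0,a.shape[0]-b.shape[0],0,0,0)
m=np.hstack([a,b]);print(m.shape)
cv2.imwrite("pics/m0.png",m)
E
```

```text
(480, 780, 3)
```

View pics/m0.png

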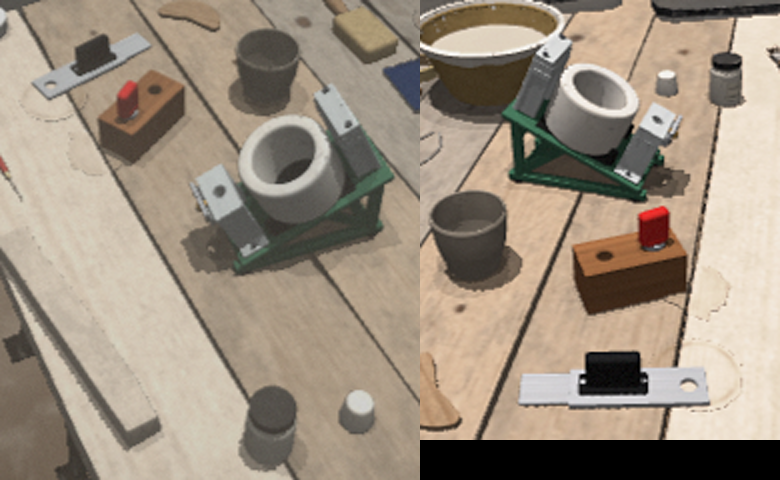

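```bash
cat > h.py <<'E'
from station import robot, fingers, vision, workorder, recognise
import cv2, numpy as np, json
from scipy.optimize import least_squares
from scipy.spatial.transform import Rotation as R
CAL={n:vision.calibration(n) for n in ["scene","side","wrist"]}
def rot(e): return R.from_euler("xyz",e,degrees=True).as_matrix()
def proj(cam,P,tool=None):
    P=np.atleast_2d(P)
    if cam=="wrist":
        p,e=tool; T=CAL[cam]["T_tool_cam"]; q=(P-p)@rot(e); q=(q-T[:3,3])@T[:3,:3]
    else:
        E=CAL[cam]["extrinsics"]; q=P@E[:3,:3].T+E[:3,3]
    x,y,z=q[:,0],-q[:,1],-q[:,2]; K=CAL[cam]["mtx"]
    if cam=="wrist":
        r=np.hypot(x,y); s=np.arctan2(r,z)/np.maximum(r,1e-9)
    else: s=1/z
    return np.c_[K[0,0]*x*s+K[0,2],K[1,1]*y*s+K[1,2]]
def snap(name,cam="wrist"):
    t=(np.array(robot.current_tool_pos()),np.array(robot.current_eef_rot()))
    im=vision.grab_frame(cam); cv2.imwrite(f"pics/{name}.png",im[:,:,::-1])
    json.dump([t[0].tolist(),t[1].tolist()],open(f"pics/{name}.json","w")); return im,t
def tl(name): a=json.load(open(f"pics/{name}.json")); return np.array(a[0]),np.array(a[1])
def fit(obs,mk,x0):
    """obs: (cam,tool,modelpoint mm,pixel); mk(x)->(Rot,pos)"""
    def f(x):
        Rm,p=mk(x); return np.concatenate([proj(c,Rm@(np.array(m)/1000)+p,t)[0]-u for c,t,m,u in obs])
    s=least_squares(f,x0,loss="soft_l1"); return s.x,np.round(f(s.x).reshape(-1,2),1)
def flat(z): return lambda x:(R.from_euler("z",x[2]).as_matrix(),np.array([x[0],x[1],z]))
TILT=R.from_euler("y",-25,degrees=True).as_matrix()
def bedmk(x): return R.from_euler("z",x[3]).as_matrix()@TILT,np.array(x[:3])
E
python3 - <<'E'
from h import *
S=lambda x,y:(x/2+215,y/2+130); D=lambda x,y:((x-420)/2+230,y/2+140)
k,r=fit([("scene",None,(-82,0,6),S(52,84)),("scene",None,(102,0,6),S(145.5,40.5)),("scene",None,(-102,0,6),S(38,88.5)),
 ("side",None,(-82,0,6),D(689,385)),("side",None,(102,0,6),D(520,388)),("side",None,(-102,0,6),D(708,386))],flat(0),[.3,.3,0]); print("keeper",k,r.tolist())
b,r=fit([("scene",None,(32,0,60),S(155,89)),("side",None,(32,0,60),D(605,255)),("side",None,(-32,0,60),D(654,247)),("scene",None,(-32,0,100),S(127,90)),("side",None,(-32,0,100),D(654,213))],flat(0),[.4,.3,0]); print("block",b,r.tolist())
e,r=fit([("scene",None,(-92,0,84),S(221,191)),("side",None,(-92,0,84),D(656,121)),("scene",None,(4,0,83),S(288,153)),("side",None,(4,0,83),D(599,95))],bedmk,[.5,0,.1,0]); print("bed",e,r.tolist())
Rb,p=bedmk(e);print("bore",Rb@[-.092,0,.084]+p)
for n,s,d in [("cup",(268,100),(470,270)),("jar",(270,455),(725,100)),("plug",(357,425),(667,92))]:
    print(n,fit([("scene",None,(0,0,0),S(*s)),("side",None,(0,0,0),D(*d))],flat(0),[.5,0,0])[0][:2])
E
```

```text
keeper [0.54716352 0.3101075  0.19157746] [[-1.8, -0.3], [-1.1, -1.1], [-0.3, 0.0], [-0.2, -0.0], [-0.2, -1.2], [-0.5, -0.6]]
block [0.56027583 0.14142163 0.47964768] [[-0.8, -0.1], [-0.5, -0.6], [-0.4, -1.4], [-0.8, 1.5], [-0.3, 2.6]]
bed [ 0.68522832 -0.11779358  0.06765683 -0.09071183] [[-0.1, 0.4], [-0.8, 0.3], [-2.4, 0.3], [-0.8, -2.0]]
bore [ 0.56683685 -0.10702452  0.10490581]
cup [0.77706786 0.13568435]
jar [ 0.47688837 -0.41319048]
plug [ 0.58843393 -0.42666751]
```

```bash
cat >> h.py <<'E'
def eul(M): return R.from_matrix(M).as_euler("xyz",degrees=True)
FLIP=np.diag([-1.,1,-1])   # tool x=-obj x, tool z=-obj z
FLIP0=np.diag([1.,-1,-1])  # tool x=+obj x
BED=np.array([0.68523,-0.11779,0.06766,-0.09071])
E
python3 - <<'E'
from h import *
Rb,p=bedmk(BED)
for F in (FLIP,FLIP0):
  for b in [(-60,0,214),(-10,0,118),(-92,0,200),(-92,0,122)]:
    q=robot.inverse_kinematics((Rb@(np.array(b)/1000)+p).tolist(),eul(Rb@F).tolist()); print(b,None if q is None else np.round(q))
  for pos,y in (([.547,.31,.3],.19),([.532,.127,.3],.48)):
    print(np.round(robot.inverse_kinematics(pos,eul(R.from_euler("z",y).as_matrix()@F).tolist())))
t0=robot.current_time_s()
robot.move_to((Rb@np.array([-.06,0,.214])+p).tolist(),eul(Rb@FLIP).tolist())
print(robot.current_time_s()-t0); snap("w1")
t0=robot.current_time_s()
robot.move_to([.56,.24,.25],eul(R.from_euler("z",.19).as_matrix()@FLIP).tolist()); snap("w2")
print(robot.current_time_s()-t0,robot.current_time_s())
E
```

```text
(-60, 0, 214) [-47.   3.  60. 113.  -8.  41. 103.]
(-10, 0, 118) [-25.  20.  44. 106. -29.  37. 119.]
(-92, 0, 200) [-61.  -0.  74. 118.  -5.  37. 100.]
(-92, 0, 122) [-18.  11.  33. 119. -20.  28. 113.]
[-39.  27.  13.  67.  -6.  87.  74.]
[-34.  17.  25.  82.  -7.  82. 108.]
(-60, 0, 214) [-10.   2.  21. 112.  -5.  41. -81.]
(-10, 0, 118) [-14.  18.  29. 106. -20.  35. -69.]
(-92, 0, 200) [-22.   1.  33. 118.  -5.  37. -80.]
(-92, 0, 122) [  2.  11.  10. 118. -10.  27. -77.]
[-53.  29.  36.  68. -17.  88. -98.]
[-44.  18.  39.  83. -12.  83. -67.]
2.6416999999999997
1.35 5.1417
```

View pics/w1.png

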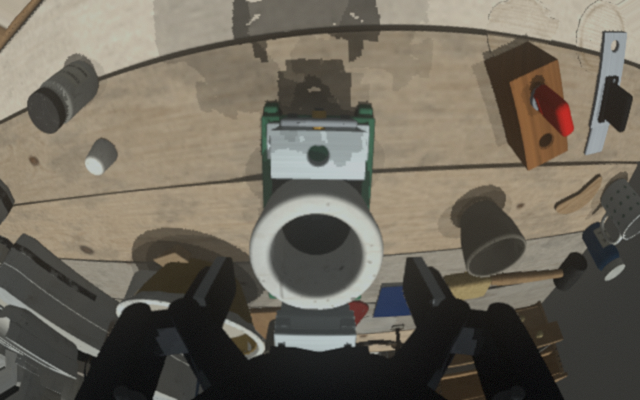

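View pics/w2.png

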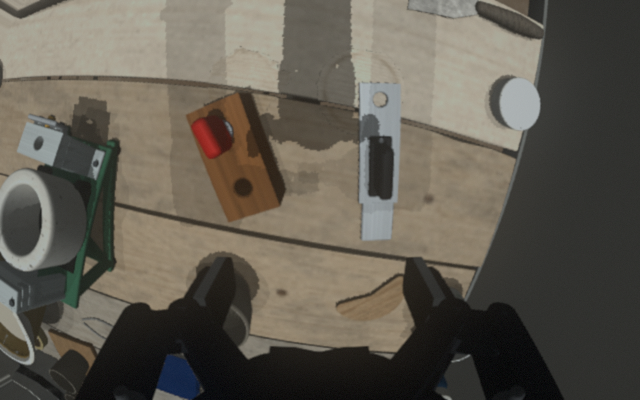

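```bash
python3 - <<'E'
import cv2,numpy as np
r=lambda n,y,x,h,w,f:cv2.resize(cv2.imread(f"pics/{n}.png")[y:y+h,x:x+w],None,fx=f,fy=f,interpolation=cv2.INTER_CUBIC)
a=r("w1",95,255,100,133,3);b=r("w1",285,250,75,133,3);c=r("w2",85,180,145,110,3);d=r("w2",75,350,30,60,3)
L=np.vstack([a,b]); Rr=np.vstack([c,np.zeros((L.shape[0]-c.shape[0],c.shape[1],3),np.uint8)])
Rr[435:525,:180]=d
m=np.hstack([L,Rr]);print(m.shape);cv2.imwrite("pics/m1.png",m)
E
```

```text
(525, 729, 3)
```

View pics/m1.png

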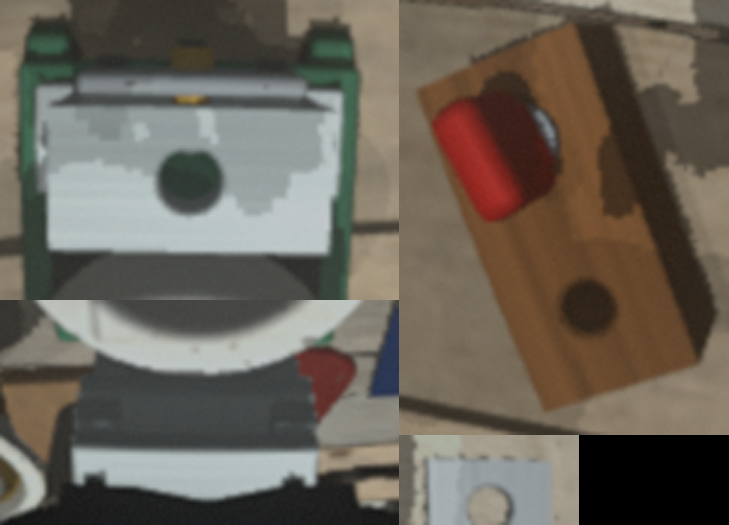

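```bash
python3 - <<'E'
from h import *
S=lambda x,y:(x/2+215,y/2+130); D=lambda x,y:((x-420)/2+230,y/2+140)
A=lambda x,y:(x/3+255,y/3+95); B=lambda x,y:((x-400)/3+180,y/3+85)
w1,w2=("wrist",tl("w1")),("wrist",tl("w2"))
k,r=fit([(*w2,(-82,0,6),(380,100)),(*w2,(-102,25,6),(400,84)),(*w2,(-102,-25,6),(360,83)),(*w2,(102,-21,6),(362,240)),(*w2,(102,21,6),(391,240))],flat(0),[.547,.31,.19]); print("keeper",k,r.tolist())
b,r=fit([(*w2,(32,0,60),B(588,306)),(*w2,(-65,-32,60),B(417,92)),(*w2,(-65,32,60),B(577,25)),(*w2,(65,32,60),B(700,360)),(*w2,(65,-32,60),B(545,410))],flat(0),[.56,.14,.48]); print("block",b,r.tolist())
Rm=R.from_euler("z",b[2]).as_matrix()
pb=lambda q:(np.array(proj(*w2[:1],Rm@(np.array(q)/1000)+[b[0],b[1],0],w2[1])[0])-[180,85])*3+[400,0]
print("pin pos",Rm@[-.032,0,0]+[b[0],b[1],0],"top corners pred",[np.round(pb(q)).tolist() for q in [(-52,-9,111),(-52,9,111),(-12,9,111),(-12,-9,111)]])
base=[(*w1,(-92,0,84),A(190,182)),(*w1,(-72,-39,84),A(48,249)),(*w1,(-72,39,84),A(331,254)),(*w1,(78,0,107),(315,334.3)),(*w1,(-116,0,94),A(190,97))]
for obs in (base,base[:4]+[("scene",None,(-92,0,84),S(221,191)),("side",None,(-92,0,84),D(656,121)),("scene",None,(4,0,83),S(288,153)),("side",None,(4,0,83),D(599,95))]):
    e,r=fit(obs,bedmk,BED); Rb,p=bedmk(e); print("bed",e.round(4),"bore",(Rb@[-.092,0,.084]+p).round(4),"feet z",r.tolist())
E
```

```text
keeper [0.54587819 0.31072556 0.21174944] [[0.3, -0.4], [0.5, -0.3], [-0.7, -0.2], [-0.8, 1.4], [0.7, 0.2]]
block [0.55804799 0.14253776 0.49983723] [[0.0, 0.4], [-0.2, -1.2], [-0.5, -1.3], [0.3, 1.2], [0.2, 0.6]]
pin pos [0.52996285 0.12720072 0.        ] top corners pred [[426.0, 111.0], [477.0, 89.0], [523.0, 213.0], [472.0, 233.0]]
bed [ 0.6788 -0.119   0.071  -0.1103] bore [ 0.5606 -0.1059  0.1083] feet z [[-0.1, -0.4], [0.2, 0.3], [-1.2, 0.1], [0.2, 0.2], [0.6, -0.1]]
bed [ 0.681  -0.1192  0.0688 -0.1122] bore [ 0.5628 -0.1059  0.1061] feet z [[0.1, 0.2], [1.0, 0.6], [-1.5, 0.5], [0.1, -1.0], [-1.7, 0.4], [0.4, 0.2], [-3.6, 0.7], [0.6, -2.4]]
```

```bash
cat >> h.py <<'E'
BED=np.array([0.680,-0.1191,0.070,-0.111])
GZ=.033
def keeperpose(tipx,tipz,th,y=0):
    """TCP pose holding keeper with underside tongue tip at bed (tipx,y,tipz) mm, tail raised th deg"""
    Rb,p=bedmk(BED); Rk=Rb@R.from_euler("y",th,degrees=True).as_matrix()
    pos=Rb@(np.array([tipx,y,tipz])/1000)+p+Rk@np.array([-.102,0,GZ])
    return pos.tolist(),eul(Rk@FLIP).tolist()
E
python3 - <<'E'
from h import *
o=eul(R.from_euler("z",.2117).as_matrix()@FLIP).tolist(); xy=[.5459,.3107]
robot.move_to(xy+[.12],o); snap("w3")
robot.line_to(xy+[GZ],o,velocity=.08,f_stop=15)
fingers.gripper_to(0.0,force=90); print("gap",robot.current_finger_gap(),robot.current_tool_pos())
robot.line_to(xy+[.12],o,velocity=.15); print("gap",robot.current_finger_gap(),robot.current_contact_force())
robot.move_to(xy+[.30],o)
for a in [(60,125,8),(68,92,7),(95,87,6),(95,85,0)]:
    q=robot.inverse_kinematics(*keeperpose(*a)); print(a,None if q is None else np.round(q))
robot.move_to(*keeperpose(50,150,8)); snap("w4"); snap("s4","side")
print(robot.current_time_s())
E
python3 -c "
import cv2,numpy as np
a=cv2.imread('pics/w4.png');b=cv2.imread('pics/s4.png')[120:270,230:410]
cv2.imwrite('pics/m2.png',np.hstack([cv2.resize(a[40:400,180:470],None,fx=1.35,fy=1.35),cv2.resize(b,(408,486),interpolation=cv2.INTER_CUBIC)]))"
```

```text
gap 0.1730697917035866 [0.54607973 0.31052646 0.03322343]
gap 0.1739386584582751 [-0.00922579 -0.30800276 -5.05079774]
(60, 125, 8) [-36.  18.  57. 103. -23.  52. 113.]
(68, 92, 7) [-32.  22.  54. 103. -28.  48. 116.]
(95, 87, 6) [-31.  24.  54. 100. -31.  49. 118.]
(95, 85, 0) [-30.  21.  50. 107. -32.  38. 120.]
10.85
```

View pics/m2.png

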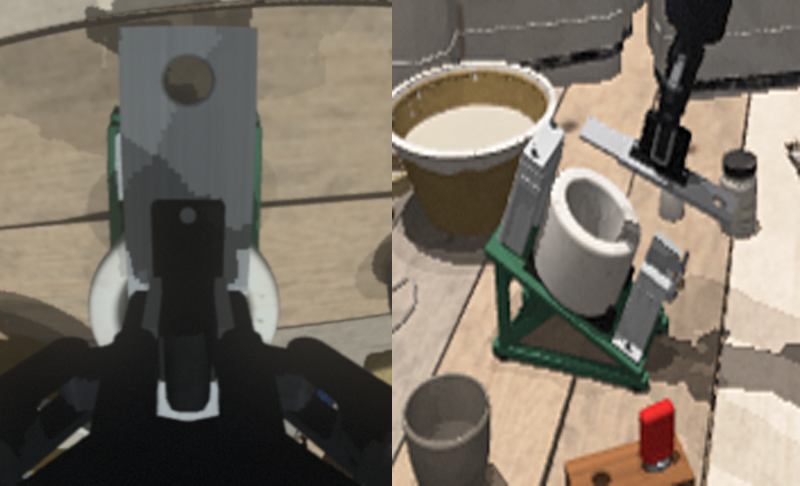

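```bash
python3 - <<'E'
from h import *
I=(np.zeros(3),np.zeros(3))
for z in (.025,.027,.029):
  for dx in (-.004,-.002,0,.002,.004):
    print(z,dx,proj("wrist",[[.082+dx,0,z],[.102+dx,-.025,z],[.102+dx,.025,z]],I).round(1).tolist())
E
```

```text
0.025 -0.004 [[319.5, 108.2], [267.2, 68.4], [371.7, 68.4]]
0.025 -0.002 [[319.5, 104.1], [267.2, 64.3], [371.8, 64.4]]
0.025 0 [[319.5, 100.0], [267.2, 60.3], [371.8, 60.3]]
0.025 0.002 [[319.5, 95.9], [267.2, 56.3], [371.8, 56.3]]
0.025 0.004 [[319.5, 91.7], [267.1, 52.3], [371.8, 52.4]]
0.027 -0.004 [[319.5, 108.1], [267.9, 68.7], [371.1, 68.8]]
0.027 -0.002 [[319.5, 104.0], [267.9, 64.8], [371.1, 64.8]]
0.027 0 [[319.5, 99.9], [267.8, 60.8], [371.1, 60.8]]
0.027 0.002 [[319.5, 95.9], [267.8, 56.8], [371.1, 56.9]]
0.027 0.004 [[319.5, 91.8], [267.8, 52.9], [371.1, 52.9]]
0.029 -0.004 [[319.5, 107.9], [268.5, 69.1], [370.4, 69.1]]
0.029 -0.002 [[319.5, 103.9], [268.5, 65.2], [370.4, 65.2]]
0.029 0 [[319.5, 99.9], [268.5, 61.2], [370.4, 61.3]]
0.029 0.002 [[319.5, 95.9], [268.5, 57.3], [370.4, 57.4]]
0.029 0.004 [[319.5, 91.9], [268.5, 53.4], [370.5, 53.5]]
```

```bash
python3 - <<'E'
from h import *
robot.move_to(*keeperpose(55,105,5))
print(robot.line_to(*keeperpose(62,90,5),velocity=.08,f_stop=12))
print(robot.line_to(*keeperpose(74,87.5,5),velocity=.05,f_stop=12))
f0=np.array(robot.current_contact_force())
for x in (80,86,91,95):
    s=robot.line_to(*keeperpose(x,87.5,5),velocity=.05,f_stop=12); print(x,s,np.array(robot.current_contact_force())-f0)
    if s: break
a=snap("w5"); snap("s5","side"); print(robot.current_time_s())
E
python3 -c "
import cv2,numpy as np
a=cv2.imread('pics/w5.png');b=cv2.imread('pics/s5.png')[120:270,250:390]
cv2.imwrite('pics/m3.png',np.hstack([cv2.resize(a[40:400,200:440],None,fx=1.35,fy=1.35),cv2.resize(b,(454,486),interpolation=cv2.INTER_CUBIC)]))"
```

```text
False
False
80 False [0.67143354 0.7521863  0.39439062]
86 False [ 0.92885899 -0.61003211  0.05329081]
91 False [0.12647887 0.44380253 0.18021949]
95 False [1.4511241  0.19679324 0.75600264]
13.05
```

View pics/m3.png

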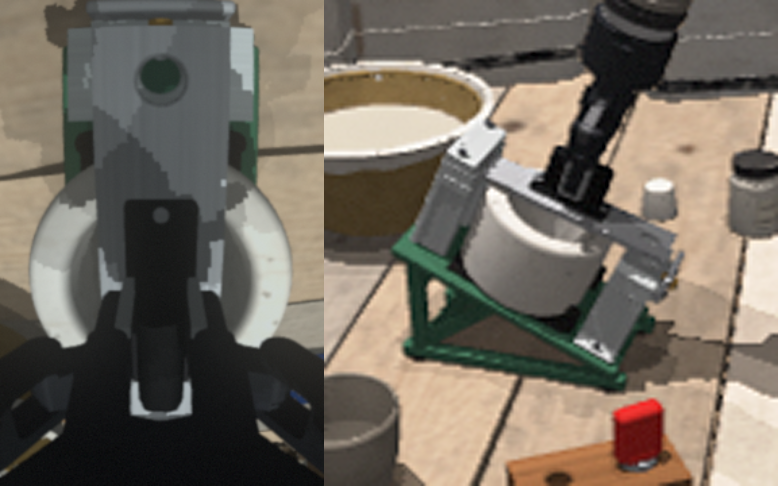

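```bash
python3 - <<'E'
from h import *
f0=np.array(robot.current_contact_force())
for a in [(95,87,3),(95,86.5,1),(95,86,0),(95,83,0),(95,81,0)]:
    s=robot.line_to(*keeperpose(*a),velocity=.04,f_stop=12); print(a,s,(np.array(robot.current_contact_force())-f0).round(1))
    if s: break
Rb,p=bedmk(BED)
pos=np.array(robot.current_tool_pos()); print("TCP bed",(Rb.T@(pos-p)*1000).round(1))
fingers.gripper_to(0.6); robot.pause(.2); t=np.array(robot.current_tool_pos())
robot.line_to((t+Rb@[0,0,.07]).tolist(),velocity=.15)
robot.move_to((Rb@np.array([-.06,0,.214])+p).tolist(),eul(Rb@FLIP).tolist()); robot.pause(.3)
snap("w6"); snap("s6","side"); print(robot.current_time_s())
E
python3 -c "
import cv2,numpy as np
a=cv2.imread('pics/w6.png')[95:195,255:388];b=cv2.imread('pics/s6.png')[140:260,250:390]
cv2.imwrite('pics/m4.png',np.hstack([cv2.resize(a,None,fx=3,fy=3,interpolation=cv2.INTER_CUBIC),cv2.resize(b,(350,300),interpolation=cv2.INTER_CUBIC)]))"
```

```text
(95, 87, 3) False [0.  0.6 0.4]
(95, 86.5, 1) False [-1.   0.4  1. ]
(95, 86, 0) False [-1.3  1.6  5. ]
(95, 83, 0) False [-23.    6.9  31.1]
(95, 81, 0) False [-36.1  10.7  46.7]
TCP bed [ -5.8  -0.3 119.5]
16.375
```

View pics/m4.png

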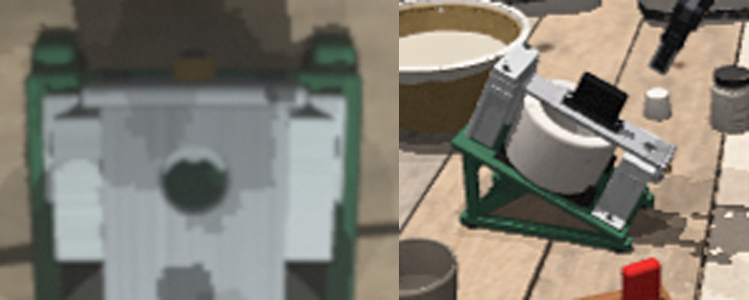

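```bash
cat >> h.py <<'E'
PG=.082
def pinpose(x,y,z,dx=0,dy=0):
    """TCP pose with pin nose end at bed (x,y,z) mm; dx,dy: pin axis offset in the tool frame (mm)"""
    Rb,p=bedmk(BED); Rt=Rb@FLIP
    return (Rb@(np.array([x,y,z])/1000)+p-Rt@np.array([dx/1000,dy/1000,PG])).tolist(),eul(Rt).tolist()
E
python3 - <<'E'
from h import *
o=eul(R.from_euler("z",.5).as_matrix()@FLIP).tolist(); xy=[.530,.1272]
robot.move_to(xy+[.18],o); snap("w7")
robot.line_to(xy+[.088],velocity=.1,f_stop=10)
fingers.gripper_to(0.0,force=70); print("gap",robot.current_finger_gap(),robot.current_tool_pos(),robot.current_contact_force())
robot.line_to(xy+[.20],velocity=.12); print("gap",robot.current_finger_gap(),robot.current_contact_force())
robot.move_to(*pinpose(-94,0,125)); robot.pause(.2)
im,t=snap("w8"); snap("s8","side"); print(t,robot.current_time_s())
I=(np.zeros(3),np.zeros(3))
print(proj("wrist",[[0,0,.082],[.006,0,.082],[0,.006,.082],[0,0,.028],[.014,0,.022]],I).round(1).tolist())
E
python3 -c "
import cv2,numpy as np
a=cv2.imread('pics/w8.png')[90:360,240:400];b=cv2.imread('pics/s8.png')[130:240,280:390]
cv2.imwrite('pics/m5.png',np.hstack([cv2.resize(a,(356,600),interpolation=cv2.INTER_CUBIC),cv2.resize(b,(440,600),interpolation=cv2.INTER_CUBIC)]))"
```

```text
gap 0.20106292118942953 [0.53061833 0.12715294 0.08869846] [0.52111131 0.0317321  3.06432607]
gap 0.20605165251699928 [ 0.73089741 -0.11094285 -1.25826123]
(array([ 0.50940582, -0.09903722,  0.21857337]), array([-179.82813119,   25.04756486,  173.83397228])) 21.125
[[319.3, 216.0], [319.3, 208.2], [327.6, 216.0], [319.5, 251.5], [319.5, 233.5]]
```

View pics/m5.png

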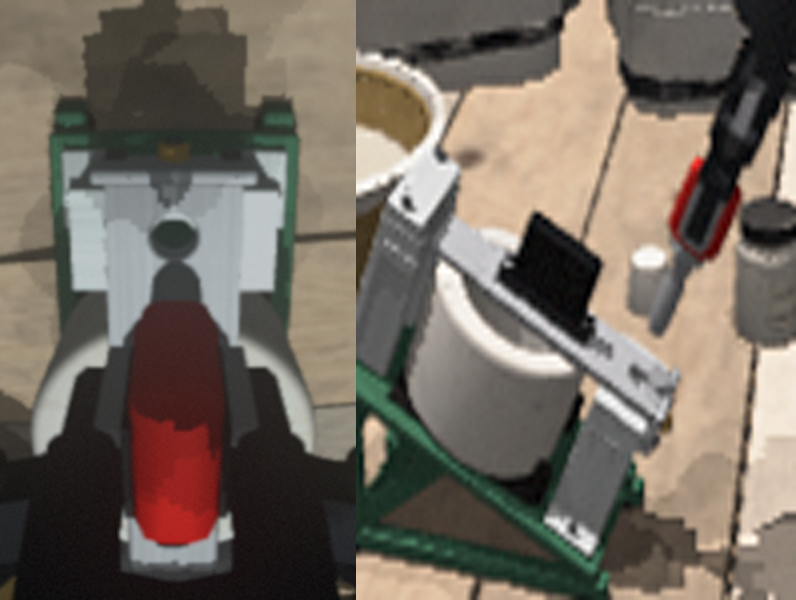

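```bash
python3 - <<'E'
from h import *
A=lambda x,y:(x/3+255,y/3+95); C=lambda x,y:(240+x/2.225,90+y/2.2222)
w1,w6,w8=[("wrist",tl(n)) for n in("w1","w6","w8")]
base=[(*w1,(-92,0,84),A(190,182)),(*w1,(-72,-39,84),A(48,249)),(*w1,(-72,39,84),A(331,254)),(*w1,(78,0,107),(315,334.3)),(*w1,(-116,0,94),A(190,97)),
(*w6,(-96,0,90),A(195,180)),(*w6,(-72,-39,84),A(54,260)),(*w6,(-72,39,84),A(334,260)),
(*w8,(-96,0,90),C(174,239)),(*w8,(-72,-39,84),C(72,290)),(*w8,(-72,39,84),C(278,290)),(*w8,(-116,0,94),C(168,183))]
print("now",[(proj(c,bedmk(BED)[0]@(np.array(m)/1000)+bedmk(BED)[1],t)[0]-u).round(1).tolist() for c,t,m,u in base])
e,r=fit(base,bedmk,BED);print("free",e.round(4),r.tolist())
Rb,p=bedmk(BED)
R2,p2=bedmk(e); print("shift of bore in BED frame mm",(Rb.T@(R2@[-.092,0,.084]+p2-p)*1000-[-92,0,84]).round(2))
for dz in (0,1,2,3):
  f=lambda x:(Rb@R.from_euler("z",x[2]).as_matrix(),p+Rb@np.array([x[0],x[1],dz/1000]))
  x,r=fit(base,f,[0,0,0]); print(dz,(x*1000).round(2),np.abs(r).sum())
print(robot.current_tool_pos(),(Rb.T@(np.array(robot.current_tool_pos())-p)*1000).round(2))
E
```

```text
now [[0.2, 0.0], [0.9, 0.5], [-1.2, 0.4], [0.4, -0.4], [0.9, 0.5], [-0.1, 0.2], [1.5, 0.0], [-1.2, 0.1], [-0.0, -1.0], [1.3, -0.1], [-2.2, 0.1], [2.7, 1.9]]
free [ 0.6776 -0.1188  0.0725 -0.1089] [[-0.0, -0.6], [0.1, 0.3], [-0.8, 0.1], [0.5, 1.1], [0.6, -0.5], [-0.5, -0.3], [0.7, -0.1], [-0.9, -0.2], [-0.4, -1.0], [0.4, 0.2], [-1.9, 0.4], [2.3, 1.5]]
shift of bore in BED frame mm [-1.08 -0.26  3.27]
0 [-0.17 -0.2   1.31] 17.4
1 [-0.45 -0.18  1.32] 15.2
2 [-0.74 -0.16  1.32] 15.200000000000001
3 [-1.01 -0.13  1.32] 15.0
[ 0.50899476 -0.09946847  0.21824854] [-93.35   0.57 207.1 ]
```

```bash
cat >> h.py <<'E'
_R,_p=bedmk(BED); BED[:3]+=_R@np.array([-.0007,-.0002,.002])
def st(f0=None):
    Rb,p=bedmk(BED); f=Rb.T@np.array(robot.current_contact_force())
    rt=rot(robot.current_eef_rot()); n=np.array(robot.current_tool_pos())+rt@[0,0,PG]
    return "nose",(Rb.T@(n-p)*1000).round(1),"F",(f-(0 if f0 is None else f0)).round(1)
E
python3 - <<'E'
from h import *
Rb,p=bedmk(BED)
robot.line_to(*pinpose(-94,0,95),velocity=.06); robot.pause(.2); f0=Rb.T@np.array(robot.current_contact_force()); print(st(f0))
for a in [(-94,0,90),(-94,0,87),(-94,0,84.5),(-94,0,82)]:
    s=robot.line_to(*pinpose(*a),velocity=.03,f_stop=12); robot.pause(.1); print(a,s,*st(f0))
    if s or abs(float(st(f0)[3][2]))>12: break
np.save("f0.npy",f0); print(robot.current_time_s())
snap("w9"); 
E
```

```text
('nose', array([-93.5,   0.3,  95.3]), 'F', array([0., 0., 0.]))
(-94, 0, 90) False nose [-93.8  -0.   90.2] F [0.7 0.9 0.1]
(-94, 0, 87) False nose [-94.   -0.1  87.1] F [ 0.5  0.4 -0.1]
(-94, 0, 84.5) False nose [-94.   -0.1  84.5] F [-0.2 -0.2  0. ]
(-94, 0, 82) False nose [-94.2   0.1  81.9] F [-1.1  0.8 -1.7]
23.4083
```

```bash
python3 - <<'E'
from h import *
f0=np.load("f0.npy")
for a in [(-93,0,82),(-92.2,0,81.5),(-92,0,79),(-92,0,76),(-92,0,73),(-92,0,68)]:
    s=robot.line_to(*pinpose(*a),velocity=.03,f_stop=20); robot.pause(.1); q=st(f0); print(a,s,*q)
    if s or np.abs(q[3]).max()>15: break
print(robot.current_time_s())
E
```

```text
(-93, 0, 82) False nose [-93.9   0.1  81.9] F [-2.4  1.5 -0.2]
(-92.2, 0, 81.5) False nose [-93.3   0.1  81.3] F [-3.8  0.7  2.3]
(-92, 0, 79) False nose [-91.6  -0.1  79. ] F [-3.4  0.9 -3.1]
(-92, 0, 76) False nose [-91.5  -0.1  76.1] F [-2.4  0.4 -1.5]
(-92, 0, 73) False nose [-91.2  -0.1  73.1] F [-0.8  0.  -1.9]
(-92, 0, 68) False nose [-90.6  -0.   68.2] F [ 1.1  1.6 -2.3]
25.625
```

```bash
python3 - <<'E'
from h import *
f0=np.load("f0.npy")
for z in (62,55,48,43,40,38,36.5,35,34,33):
    s=robot.line_to(*pinpose(-91.5,0,z),velocity=.04,f_stop=30); robot.pause(.1); q=st(f0); print(z,s,*q)
    if s or np.abs(q[3]).max()>28: break
snap("s10","side"); snap("w10"); print(robot.current_time_s())
E
python3 -c "
import cv2,numpy as np
a=cv2.imread('pics/w10.png')[90:360,240:400];b=cv2.imread('pics/s10.png')[130:240,280:390]
cv2.imwrite('pics/m6.png',np.hstack([cv2.resize(a,(356,600),interpolation=cv2.INTER_CUBIC),cv2.resize(b,(440,600),interpolation=cv2.INTER_CUBIC)]))"
```

```text
62 False nose [-90.7  -0.   62.1] F [ 2.4  1.7 -4.5]
55 False nose [-90.7  -0.   55.1] F [ 3.6  1.7 -2.4]
48 False nose [-90.8  -0.1  48.1] F [ 3.7  1.6 -2.2]
43 False nose [-91.2  -0.   43.1] F [ 4.6  0.5 -1.9]
40 False nose [-91.8  -0.   39.9] F [ 2.6  1.6 -3. ]
38 False nose [-91.9  -0.1  37.9] F [ 1.9 -0.1 -1.8]
36.5 False nose [-91.8   0.   37.1] F [-0.5  1.3 11.4]
35 False nose [-91.8   0.1  37. ] F [-5.4  2.4 39.3]
28.75
```

```bash
python3 - <<'E'
from h import *
Rb,p=bedmk(BED)
robot.line_to(*pinpose(-91.8,0,36.9),velocity=.02)
fingers.gripper_to(0.5); robot.pause(.2)
t=np.array(robot.current_tool_pos()); robot.line_to((t+Rb@[0,0,.08]).tolist(),velocity=.12)
robot.move_to((Rb@np.array([-.10,0,.26])+p).tolist(),eul(Rb@FLIP).tolist()); robot.pause(.3)
im,t=snap("w11"); snap("s11","side"); snap("c11","scene")
for n,q in [("shoulder ring",(-92,0,90)),("pin top",(-92,0,141)),("keeper corner",(-112,25,90)),("keeper corner-",(-112,-25,90)),("toe",(-116,0,94))]:
    P=Rb@(np.array(q)/1000)+p; print(n,proj("wrist",P,t).round(1)[0],proj("side",P).round(1)[0])
print(robot.current_time_s())
E
python3 -c "
import cv2,numpy as np
a=cv2.imread('pics/w11.png')[90:290,230:400];b=cv2.imread('pics/s11.png')[140:250,270:390];c=cv2.imread('pics/c11.png')[170:270,300:420]
r=lambda i,s:cv2.resize(i,s,interpolation=cv2.INTER_CUBIC)
cv2.imwrite('pics/m7.png',np.hstack([r(a,(440,560)),np.vstack([r(b,(350,300)),r(c,(350,260))])]))"
```

```text
shoulder ring [319.3 192.2] [350.1 198.5]
pin top [319.3 210.1] [357.6 185.3]
keeper corner [344.8 172.8] [354.  205.8]
keeper corner- [293.8 172.7] [358.1 197.9]
toe [319.3 169.6] [357.8 201.4]
31.4333
```

View pics/m7.png

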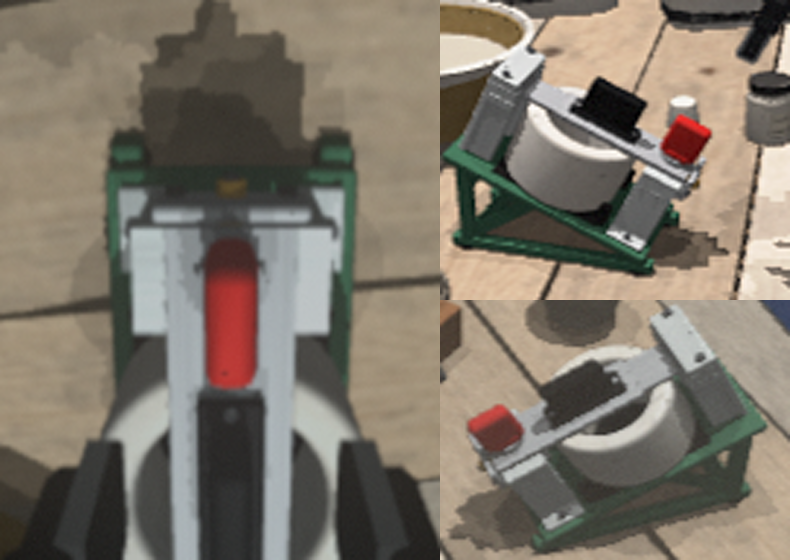

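```bash
python3 -c "
from h import *
workorder.close_job(); print(robot.current_time_s())"
```

```text
the job is handed in; nothing more can be done
the job is handed in; nothing more can be done
```

The mould is locked down: the keeper bar is hooked under the lip and flat on the saddle, and the pin is through both holes. I handed the job in at about 31 s of the 66 s.

**What I did:** I put the tongue under the lip with the bar's tail raised 5°, lowered it flat onto the saddle and let go, and it slid down to the toe plate. I drew it back with the pin's nose, then pushed the pin in until it hit a hard stop. After that I let go and backed away.

**Last checks:**
- **Pin:** it stopped hard at about 39 N, with the shoulder reading about 1 mm above nominal. That is within my height error of 1–2 mm and inside the 3 mm allowed.
- **Pictures:** the last ones, from three cameras, show the collar on the bar, the bar flat with its tail where lined-up holes put it (within about 2 mm), the tongue under the lip and the gripper clear. The jar and plug show upright near where they stood. The cup was only partly in view, and I did not measure any of the three again.

**Did not go as expected:**
- The force stop (12 N) did not trip while I pressed the bar down. The force on the tool reached about 60 N, under the 120 N wrist limit.
- That press also showed the saddle about 2 mm higher than the camera fit. I corrected for this before inserting the pin.
- I felt no clear 4–12 N peak at the sprung ball, only about 2–4.5 N. That the ball has snapped into the groove is inferred from the pin's depth.

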